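# Roll the driver out of its spring clip and find the sunken clamping screw

## Robot

A 6-joint arm with a two-finger parallel gripper is mounted at the origin on the work surface. World frame = base frame: x ahead of the robot, y to its left, z up, the work surface at z = 0. Lengths are in m, angles in degrees, forces in N, time in s.
With the tool pointing down it reaches from about 0.3 to 0.75 m from the base axis. Payload 8.5 kg.
Tool frame: the origin (TCP) lies at the very end of the fingers, on their centre line; the grasp point (between the pads) lies 19 mm behind it; x points along the fingers, y is the direction in which the jaws open and shut, and the axes are right-handed (so a half turn about x gives the same grasp; the last joint's range is limited). The gripper opens to 85 mm and grips with 20 to 120 N. Pads are 22 mm wide; open, the fingers measure 114 mm over their backs; the gripper's body (76 mm by 85 mm) begins 54 mm behind the grasp point. The pads swing forward as they close: fully open they stand 13 mm farther back than shut.
Start: joints at [-81.721, 21.807, 74.336, -0, 83.858, -12.336], TCP at [0.194, -0.515, 0.231] pointing down, gripper open.
Joint ranges: [-178.18, 178.18], [-50.72, 133.34], [12.68, 142.11], [-81.47, 261.47], [9.98, 163.14], [-165.26, 165.26]. Speed limits (degrees/s): [136.94, 136.94, 180, 180, 180, 180].

## Interface

Orientations are given as a 3x3 rotation matrix whose columns are the frame's x, y, z axes.
In Python, from rig import sensors, cams, env gives the robot as it stands.
- The arm moves only by the shell command python3 -m crank 'ROWS' [FORCE]. ROWS is a JSON object of lists of equal length, an entry for each row: "hand": the closure in counts, from 0 (fully open) to 255 (shut); "translation": the shift along the tool's x, y, z in m, a list of three; "dr": the turn, a rotation vector about the tool's x, y, z in rad, a list of three. A call has 1 to 5 rows; each row is the pose to reach, as a shift and turn from the pose commanded when the call began, along the tool's axes at that moment; what a row does not reach only later rows make up. A row lasts 1/10 s, in which the tool goes at most 50 mm and 8.59 degrees, less where a joint would pass 70% of its speed; a pose out of reach is approached as far as the arm can. A call with a gripper value outside its range is refused whole. The fingers move at their own pace and stop on an object; FORCE is the grip in N (left out, the last holds). Time passes only in rows, so rows that repeat a pose let the fingers close. It gives the time, the measured TCP pose, the force and the opening at its end, in the units of the state.
- sensors.observe(): the state, without advancing time (a new reading comes with each control period).
- cams.get_image(name): name is "side" or "top"; returns (picture, depth): 480x640x3 uint8, blue, green, red; 480x640 float32, m along the optical axis (not along the pixel's ray), 0 where there is no reading.
- cams.calibration(name): a dict with "vertical_fov" (degrees; the focal length in pixels is half the picture's height over the tangent of half this angle, whatever the lens; pixels are square), "cx", "cy" (the principal point, pixels), "extrinsics" (4x4, takes a point from camera to world coordinates). Camera axes: x right, y down, z forward; pixel columns grow to the right and rows downward; lengths in m; the calibration is good to about 2 mm. A picture is of the moment at which its call begins. calibration takes no time and is no camera call.
- env.close_job(): hands the job in, once; it reports no verdict.
The state is a dict: "time_s": time; "q": joint angles; "qvel": joint speeds; "joint_efforts": joint torques, N m; "position": TCP position; "tool_rot": TCP orientation; "ft_force": force on the tool from outside, world axes, zero at the start; "wrist_torque": the same for the moment, N m; "grip_width": finger opening in m.
Only numpy, scipy, OpenCV 4.12 (cv2) and the standard library are available. Lean on these libraries where they do the work, as an engineer would, in place of code of your own. Each camera call takes 0.05 s, during which the arm holds its last target. There are 200 camera calls.

## Task

Take the long slim-shanked driver out of its spring clip in the leaning rack: do not pull it straight or force it, but roll it sideways past the sprung jaw. Then gently find the sunken screw in the slot of the wooden jig with the driver's tip, which drops in once it is over it, and leave the driver standing upright there, fully down. Leave the stubby tool in its clip and the other things on the bench where they are.

Things in the scene. Friction and masses are not known exactly. Their poses are not given: they have to be found in the camera images.
- driver_grip (a point): Driver to take: black round handle, long slim steel shank (8 mm thick), 0.1-0.16 kg. Point: middle of the handle's upper grip (28 mm diameter, 60 mm long); z along the tool to the handle's end. From here along z: end +30 mm, grip ends -30, waist (22 mm dia.) -30 to -64, bolster (28) -64 to -76, tip -146. Starts in either clip, held by the waist; shoulders stop it sliding lengthwise.
- driver_tip (a point): Lowest point of the driver's ball-ended tip (8 mm diameter); same axes as driver_grip.
- stubby_grip (a point): The other tool, which must stay in its clip: same handle, but a short thick shank (16 mm thick, 30 mm long). Point and axes as for driver_grip.
- rack: Fixed plywood rack, foot 170 x 220 mm. Origin on the bench below the middle between its two clips; y across, z up, x away from where the handles lean. Tools lie on its board leaning 28 degrees from vertical, handle end towards -x; the board is under them and its clip face looks along (0.88, 0, 0.47). The upper grips stand free above the board. Side cheeks 72 mm high at y = +-105 mm.
- clip_left (a point): Middle of the waist of a tool in the left clip (rack y = +50 mm, 125 mm up); axes as the rack. Clip 28 mm long. Its jaw nearer the rack's middle is rigid and hooks over the tool to 4 mm past its axis: a pull square off the board is blocked. The outer (+y) jaw is sprung: 4 to 7 N sideways swings it out. Shifted 20 mm to +y, still leaning at 28 degrees, it is clear of the hook and lifts off the board.
- clip_right (a point): The same for the right clip (rack y = -50 mm), mirrored: its sprung jaw is on the -y side and the tool rolls out to -y.
- jaw_left (a joint): Angle of the sprung jaw of the clip at rack y = +50 mm: 0 shut, grows to 1.3 rad as it swings outward; springs back.
- jaw_right (a joint): The same for the clip at rack y = -50 mm.
- jig: Fixed wooden jig block, 200 x 64 mm, 38.5 mm high, with an aluminium T-slot track on top. Origin: centre of its underside; x along the slot, z up. The slot is on the centreline, 12 mm wide, open from x = -42 to +42 mm.
- slot (a point): Middle of the slot's floor, 4.5 mm below the jig's top: the upper face of a clamped steel nut bar that does not move; axes as the jig. In it is one sunken screw, a blind round hole of 11 mm with a 1.5 mm chamfer, 22 mm deep. It lies on the centreline anywhere from x = -28 to +28 mm from here; its place is not given.
- spray_can: Bystander: plain metal can, 52 mm diameter, 130 mm high; origin at its underside.
- screw_jar: Bystander: glass jar with black cap, 50 mm diameter, 65 mm high; origin at its underside.
- tape_roll: Bystander: grey roll of tape lying flat, 64 mm diameter, 24 mm high; origin at its underside.
- bit_case: Bystander: upright grey plastic case of drill bits, 45 x 70 mm, 90 mm high, near the jig's -x end; origin at its underside.
Not all that is in view belongs to the job. What is shaped like the part that bears driver_grip but pink or purple is not meant.

How it is judged:
By the outcome, as a careful person would: the job done as asked, in the order asked, and still so for the second after the job is handed in, with the robot touching nothing.
It also fails if it takes over 58 s, if anything falls off the work surface, if the arm or the gripper's body presses on something with over 40 N, if the wrist force passes 120 N, or if a joint passes its speed limit or range.

## Working session

There is one attempt and no reset: what is moved stays moved. The work goes in short steps, Python scripts to look and compute and a shell command to move; the robot and the scene stay as the last step left them, time stands still between calls to the robot, and variables do not carry over. Pictures are saved under pics/ and viewed, about 8 in all and at most 12, crops included, and the job is handed in when it is done.

```bash
ls; mkdir -p pics; python3 - <<'E'
from rig import sensors,cams,env
import cv2,numpy as np
s=sensors.observe();print(s)
for n in("side","top"):
    c=cams.calibration(n);print(n,c)
    im,d=cams.get_image(n);cv2.imwrite(f"pics/{n}0.png",im);np.save(f"{n}0.npy",d);print((d>0).mean())
E
```

```text
pics
{'time_s': 0.0, 'q': array([-8.17224382e+01,  2.18415686e+01,  7.43850478e+01,  1.15322661e-03,
        8.38576075e+01, -1.23356370e+01]), 'qvel': array([ 0.04813619,  0.06103665, -0.04552111, -0.03281783, -0.05522953,
       -0.09771702]), 'joint_efforts': array([ 1.78183000e-04, -4.48458982e+01, -2.31275278e+01, -2.09652817e-04,
        4.85433862e-03,  2.19019614e-05]), 'position': array([ 0.19359275, -0.51449248,  0.23070462]), 'tool_rot': array([[-1.91827886e-04,  3.52055106e-01, -9.35979255e-01],
       [ 1.45754988e-03, -9.35978179e-01, -3.52055000e-01],
       [-9.99998919e-01, -1.43177041e-03, -3.33591160e-04]]), 'ft_force': array([-0.10975777, -0.01593306,  0.3524344 ]), 'wrist_torque': array([ 0.02711537, -0.01961887, -0.02322561]), 'grip_width': 0.0849220718023086}
side {'vertical_fov': 52.13340999257992, 'cx': 314.90927016330613, 'cy': 239.25003978666678, 'extrinsics': array([[-7.54964806e-01, -4.76794762e-01,  4.50216500e-01,
         2.27368611e-01],
       [-6.55765310e-01,  5.48903733e-01, -5.18340188e-01,
         4.18313113e-01],
       [ 1.63690418e-05, -6.86564962e-01, -7.27068465e-01,
         7.31865335e-01],
       [ 0.00000000e+00,  0.00000000e+00,  0.00000000e+00,
         1.00000000e+00]])}
0.9960286458333333
top {'vertical_fov': 57.51213727672719, 'cx': 328.1970767929274, 'cy': 244.14472823495737, 'extrinsics': array([[ 0.02576314, -0.9945815 ,  0.1007169 ,  0.51763083],
       [-0.99958201, -0.02695183, -0.01045922,  0.00455896],
       [ 0.01311705, -0.10040534, -0.99486015,  0.91450372],
       [ 0.        ,  0.        ,  0.        ,  1.        ]])}
0.9960514322916667
```

View pics/side0.png

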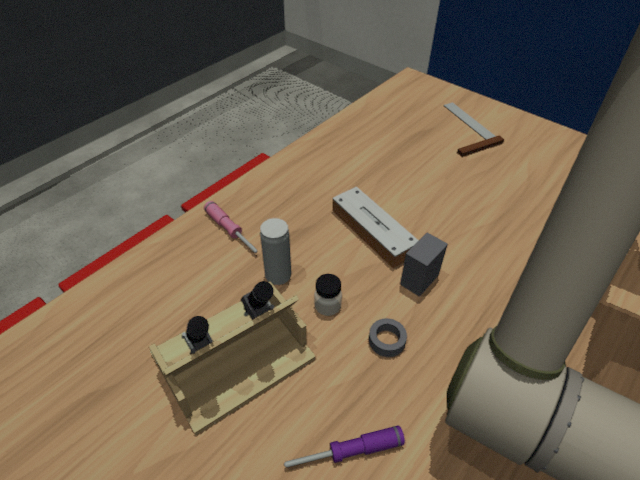

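View pics/top0.png

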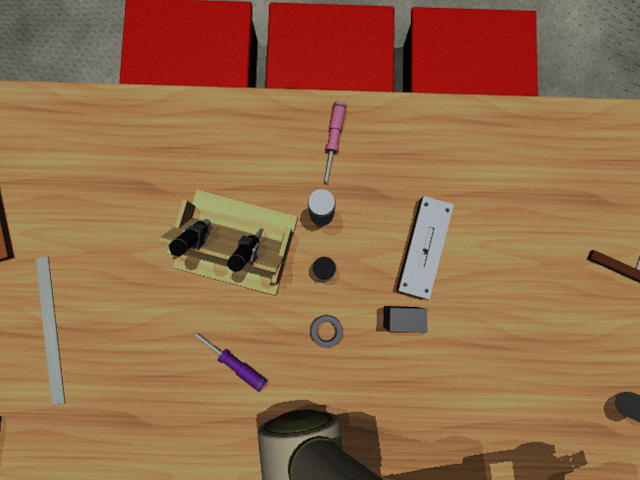

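The side view shows the rack at about (235,350), the jig at (375,222), the can at (276,250), the jar at (328,295), the tape at (388,337) and the case at (423,264). In the top view the two candidates are the black tools at (188,240) in the left clip and (244,250) in the right clip. The pink and purple tools at (335,130) and (235,370) are decoys. I'll enlarge the shanks and the slot.

```bash
cat > h.py <<'E'
import numpy as np,cv2
from rig import sensors,cams
def cal(n):
    c=cams.calibration(n);return 240/np.tan(np.radians(c["vertical_fov"]/2)),c["cx"],c["cy"],np.array(c["extrinsics"])
def cloud(n,d):
    f,cx,cy,E=cal(n);v,u=np.mgrid[:480,:640]
    return np.stack([(u-cx)/f*d,(v-cy)/f*d,d],-1)@E[:3,:3].T+E[:3,3]
def ray(n,u,v):
    f,cx,cy,E=cal(n);return E[:3,3],E[:3,:3]@np.array([(u-cx)/f,(v-cy)/f,1])
def onplane(n,u,v,z):
    o,r=ray(n,u,v);return o+r*(z-o[2])/r[2]
def proj(n,p):
    f,cx,cy,E=cal(n);q=(np.asarray(p)-E[:3,3])@E[:3,:3];return q[...,:2]/q[...,2:]*f+[cx,cy]
E
python3 - <<'E'
from h import *
t=cv2.imread("pics/top0.png");s=cv2.imread("pics/side0.png")
r=lambda im,y,x,h,w,k:cv2.resize(im[y:y+h,x:x+w],(w*k,h*k),interpolation=cv2.INTER_CUBIC)
a=r(t,185,155,115,150,3);b=r(t,190,390,115,80,3);c=r(s,270,140,70,150,3) 
d=r(s,180,325,70,100,3)
out=np.zeros((345+210,750,3),np.uint8);out[:345,:450]=a;out[:345,450:690]=b;out[345:,:450]=c;out[345:,450:750]=d
cv2.imwrite("pics/crop1.png",out)
P=cloud("top",np.load("top0.npy"));Q=cloud("side",np.load("side0.npy"))
# jig: bright low-sat region on top
for n,im,C in(("top",t,P),("side",s,Q)):
    hsv=cv2.cvtColor(im,cv2.COLOR_BGR2HSV)
    m=((hsv[...,1]<40)&(hsv[...,2]>120)&(C[...,2]>.025)&(C[...,2]<.055)).astype(np.uint8)
    k,l,st,ce=cv2.connectedComponentsWithStats(m);i=1+np.argmax(st[1:,4]);print(n,"jig",st[i])
    cs,_=cv2.findContours((l==i).astype(np.uint8),cv2.RETR_EXTERNAL,cv2.CHAIN_APPROX_NONE)
    pts=np.array([onplane(n,u,v,.0385)[:2] for u,v in cs[0][:,0]]);rect=cv2.minAreaRect((pts*1000).astype(np.float32));print(rect,np.median(C[l==i][:,2]))
    # black handles
    m=((hsv[...,2]<70)&(C[...,2]>.1)&(C[...,0]>.15)&(C[...,1]>-.1)).astype(np.uint8)
    k,l,st,ce=cv2.connectedComponentsWithStats(m)
    for i in range(1,k):
        if st[i,4]>60:print(n,"blk",st[i],C[l==i].max(0),C[l==i].min(0))
# rack board top edge etc: yellow points
print("table z",np.median(P[300:340,100:180,2]),np.median(Q[100:150,330:400,2]))
E
```

```text
top jig [ 399  197   55  102 2975]
((606.111083984375, -202.3784637451172), (63.87434387207031, 199.66131591796875), 75.80915832519531) 0.03820373462416293
top blk [308 207  27  12  91] [0.66749733 0.03550255 0.12312732] [ 0.64827133 -0.01271058  0.10033593]
top blk [169 221  39  36 779] [0.63621213 0.2795015  0.91450372] [0.51763083 0.00455896 0.1009441 ]
top blk [228 235  32  37 706] [0.61278528 0.1716512  0.199953  ] [0.54227032 0.12300289 0.10219945]
top blk [ 258  410  125   70 4218] [0.51763083 0.10778573 0.91450372] [ 0.22282538 -0.07515941  0.10072036]
side jig [ 333  187   85   68 2037]
((604.4718017578125, -197.9095916748047), (62.91795349121094, 199.12619018554688), 75.85955047607422) 0.036093848336630874
side blk [ 493   37  147  305 2704] [0.29692891 0.41831311 0.73186533] [ 0.22736861 -0.09998273  0.20434657]
side blk [273 236  16  14  77] [0.65769221 0.03335494 0.11470295] [6.47356745e-01 4.33393993e-04 1.00137471e-01]
side blk [241 281  33  39 765] [0.60353029 0.41831311 0.73186533] [0.22736861 0.13283715 0.10003736]
side blk [186 316  26  38 646] [0.61309512 0.41831311 0.73186533] [0.22736861 0.22962945 0.10434422]
side blk [489 333  73  48 642] [0.28188632 0.41831311 0.73186533] [0.19472703 0.01222343 0.19821941]
side blk [ 445  338  124  135 1950] [0.29941138 0.41831311 0.73186533] [ 0.15054313 -0.02529161  0.10018805]
table z -0.00027349163368300955 -0.0029023383122996904
```

View pics/crop1.png

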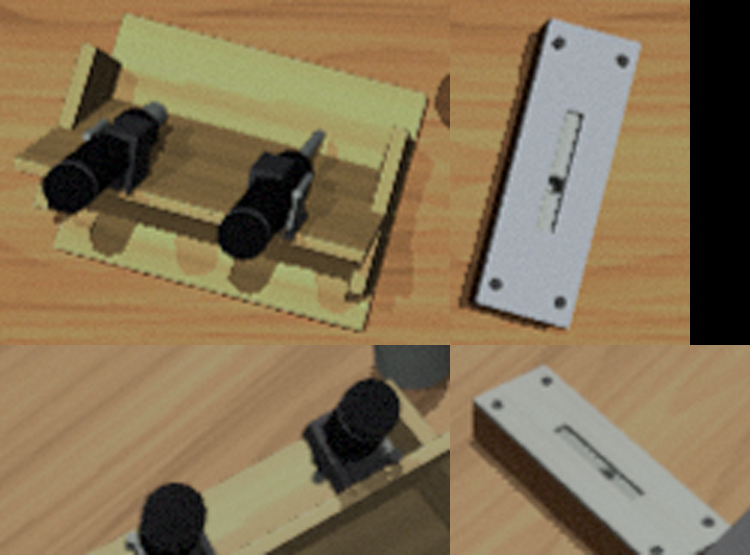

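The enlarged crop settles the choice. The tool at top (244,250), right clip, has the long slim shank, so it is the driver. The one at (188,240) has the thick short shank, so it is the stubby tool. A dark screw hole shows in the slot at about top (426,251) and side (378,223).

Next I'll compute positions.

```bash
cat > geo.py <<'E'
from h import *
from scipy.spatial.transform import Rotation as R
def tri(a,b):
    (o1,r1),(o2,r2)=ray("top",*a),ray("side",*b)
    s=np.linalg.lstsq(np.c_[r1,-r2],o2-o1,rcond=None)[0];p,q=o1+s[0]*r1,o2+s[1]*r2
    return (p+q)/2,np.linalg.norm(p-q)
E
python3 - <<'E'
from geo import *
t=cv2.imread("pics/top0.png");s=cv2.imread("pics/side0.png")
for nm,a,b in(("driver end",(235.7,261.7),(263.3,290.7)),("stubby end",(178.3,247.3),(198,327.0)),("hole",(425.7,251.3),(377.7,223.3))):
    print(nm,tri(a,b),"top@.193",onplane("top",*a,.193),"side@.193",onplane("side",*b,.193))
for n in("top","side"):
    im=t if n=="top" else s;C=cloud(n,np.load(n+"0.npy"))
    hsv=cv2.cvtColor(im,cv2.COLOR_BGR2HSV)
    # handle-end discs: points near the end plane; fit ends via black points with depth
    for lo,hi in((.10,.19),(.20,.30)):
        m=(hsv[...,2]<70)&(C[...,2]>.15)&(C[...,2]<.21)&(C[...,0]>.5)&(C[...,0]<.65)&(C[...,1]>lo)&(C[...,1]<hi)
        p=C[m];print(n,m.sum(),"mean",p.mean(0).round(4),"top pts",p[p[:,2]>np.percentile(p[:,2],90)].mean(0).round(4))
    # foot of rack: yellow points with z~.. 
    m=(hsv[...,0]>22)&(hsv[...,0]<36)&(hsv[...,1]>60)&(C[...,2]>.006)&(C[...,2]<.25)&(C[...,1]>.05)&(C[...,1]<.36)&(C[...,0]>.4)&(C[...,0]<.75)
    p=C[m];print(n,"yellow",m.sum(),np.percentile(p[:,2],[5,25,50,75,95]).round(3)); 
    low=p[p[:,2]<.02]; print(cv2.minAreaRect((low[:,:2]*1000).astype(np.float32)))
# hole along slot: dark pixels within the jig's top
for n,ctr in(("top",(.6061,-.2024)),("side",(.6045,-.1979))):
    im=t if n=="top" else s
    ax=np.array([np.cos(np.radians(-14.2)),np.sin(np.radians(-14.2))])
    g=cv2.cvtColor(im,cv2.COLOR_BGR2GRAY).astype(np.float32)
    X=np.arange(-46,47,2);Y=np.arange(-7,8,2)
    M=np.array([[cv2.getRectSubPix(g,(1,1),tuple(map(float,proj(n,[*(np.array(ctr)+ax*x/1000+np.array([-ax[1],ax[0]])*y/1000),.034]))))[0,0] for x in X] for y in Y])
    print(n);print("      ",*X)
    for y,r in zip(Y,M):print(y,r.astype(int))
E
```

```text
driver end (array([0.55733682, 0.14986654, 0.18341806]), np.float64(0.0017604853970821076)) top@.193 [0.55749666 0.14852178 0.193     ] side@.193 [0.55081704 0.15409765 0.193     ]
stubby end (array([0.57968204, 0.24762685, 0.18225864]), np.float64(7.086425198887973e-05)) top@.193 [0.5787456  0.24403613 0.193     ] side@.193 [0.57282783 0.25098167 0.193     ]
hole (array([ 0.5984917 , -0.20512389,  0.0233105 ]), np.float64(8.299073821182578e-05)) top@.193 [ 0.5831229  -0.16517965  0.193     ] side@.193 [ 0.5095874 -0.0558381  0.193    ]
top 425 mean [0.5643 0.1445 0.1824] top pts [0.5615 0.1473 0.1975]
top 450 mean [0.5873 0.2404 0.1819] top pts [0.5849 0.2451 0.1972]
top yellow 4197 [0.009 0.011 0.012 0.014 0.12 ]
((609.775146484375, 188.10894775390625), (220.18931579589844, 169.42645263671875), 76.54916381835938)
side 439 mean [0.5555 0.1557 0.1837] top pts [0.5607 0.1517 0.1955]
side 433 mean [0.5766 0.2513 0.1866] top pts [0.584  0.2474 0.196 ]
side yellow 3213 [0.008 0.01  0.011 0.013 0.121]
((609.128173828125, 190.7904510498047), (218.8233642578125, 171.36358642578125), 76.6268
[... 2756 characters left out ...]
 101 104 111 127 140 152 155 154 154 154 155 153 152 153 153 154 153 153
 154 153 152 154 153 152 153 145 128 120 147]
3 [168 167 167 167 164 163 164 163 163 163 163 163 162 161 160 155 146 143
 142 147 148 154 158 160 161 162 161 163 161 160 161 160 161 161 160 162
 161 161 162 162 159 161 162 155 148 151 158]
5 [168 168 168 168 167 169 170 169 168 168 168 169 167 167 167 165 165 164
 168 166 166 167 166 166 168 168 167 168 166 167 166 166 168 166 165 166
 166 166 166 166 165 167 166 165 162 164 167]
7 [169 169 169 170 170 170 170 169 169 169 168 169 169 168 167 168 168 169
 169 168 167 167 168 168 169 168 167 168 167 166 166 167 167 166 167 166
 167 166 166 166 166 166 166 165 165 165 165]
```

```bash
cat >> geo.py <<'E'
yaw=np.radians(-13.4);rx=np.array([np.cos(yaw),np.sin(yaw),0]);ry=np.array([-rx[1],rx[0],0]);zz=np.array([0,0,1.])
c28,s28=np.cos(np.radians(28)),np.sin(np.radians(28))
a=-s28*rx+c28*zz; n=c28*rx+s28*zz
E0=np.array([.5555,.150,.193])
RG=np.c_[-a,ry,n]
def rel(p,Rt,s=None):
    s=s or sensors.observe();R0=np.array(s["tool_rot"])
    print("t",s["time_s"],"translation",(R0.T@(p-s["position"])).round(4),"dr",R.from_matrix(R0.T@Rt).as_rotvec().round(4),"F",np.round(s["ft_force"],2),"w",round(s["grip_width"],4),"q",np.round(s["q"],1),"pos",np.round(s["position"],4))
E
python3 -c "
from geo import *
rel(E0+.08*a,RG)"
```

```text
t 0.1 translation [-0.0321 -0.5156 -0.5416] dr [-2.4832 -0.1911  0.6193] F [ 0.21 -0.23  0.57] w 0.0856 q [-81.7  21.8  74.4  -0.   83.9 -12.3] pos [ 0.1936 -0.5145  0.2308]
```

```bash
python3 -m crank '{"hand":[0,0,0,0,0],"translation":[[-0.06,-0.03,-0.03],[-0.06,-0.06,-0.06],[-0.06,-0.09,-0.09],[-0.06,-0.12,-0.12],[-0.06,-0.15,-0.15]],"dr":[[-0.149,0,0],[-0.298,0,0],[-0.447,0,0],[-0.596,0,0],[-0.745,0,0]]}' 40; python3 -c "
from geo import *
rel(E0+.08*a,RG)"
```

```text
time_s: 0.6
position: [0.2816, -0.3196, 0.2913]
tool_rot: [[0.0, 0.896, -0.444], [0.0, -0.444, -0.896], [-1.0, -0.0, -0.0]]
ft_force: [0.1, 0.8, 0.0]
grip_width: 0.0851
t 0.6 translation [ 2.77e-02  4.00e-04 -5.34e-01] dr [-1.7568 -0.3488  0.4379] F [0.14 0.76 0.01] w 0.0851 q [-64.6   6.7  85.3   0.   88.1 -38.3] pos [ 0.2816 -0.3196  0.2913]
```

```bash
python3 -m crank '{"hand":[0,0,0,0,0],"translation":[[0,0,-0.045],[0,0,-0.09],[0,0,-0.135],[0,0,-0.18],[0,0,-0.225]],"dr":[[-0.145,0,0],[-0.29,0,0],[-0.435,0,0],[-0.58,0,0],[-0.725,0,0]]}'; python3 -c "
from geo import *
rel(E0+.08*a,RG)"
```

```text
time_s: 1.1
position: [0.3826, -0.1187, 0.2913]
tool_rot: [[-0.0, 0.965, 0.262], [0.0, 0.262, -0.965], [-1.0, -0.0, -0.0]]
ft_force: [1.5, -1.1, -0.1]
grip_width: 0.0855
t 1.1 translation [ 0.0276  0.2042 -0.2321] dr [-1.05   -0.4407  0.2618] F [ 1.53 -1.12 -0.11] w 0.0855 q [-34.3   3.9  88.4  -0.   87.7 -49.5] pos [ 0.3826 -0.1187  0.2913]
```

```bash
python3 -m crank '{"hand":[0,0,0,0,0],"translation":[[0,0.025,-0.029],[0,0.05,-0.058],[0,0.075,-0.087],[0,0.1,-0.116],[0,0.125,-0.145]],"dr":[[-0.131,-0.055,0.033],[-0.262,-0.11,0.065],[-0.394,-0.165,0.098],[-0.525,-0.22,0.131],[-0.656,-0.275,0.164]]}'; python3 -c "
from geo import *
rel(E0+.08*a,RG)"
```

```text
time_s: 1.6
position: [0.4663, 0.0534, 0.2913]
tool_rot: [[0.282, 0.591, 0.755], [-0.133, 0.804, -0.58], [-0.95, 0.063, 0.305]]
ft_force: [0.4, -1.4, -0.5]
grip_width: 0.0856
t 1.6 translation [ 0.0272  0.114  -0.0297] dr [-0.3936 -0.1629  0.0982] F [ 0.42 -1.4  -0.47] w 0.0856 q [ -4.4   4.7  89.7  -6.8  68.7 -56. ] pos [0.4663 0.0534 0.2913]
```

```bash
python3 -m crank '{"hand":[0,0,0,0,0],"translation":[[0,0.038,-0.01],[0.01,0.076,-0.02],[0.027,0.114,-0.03],[0.027,0.114,-0.03],[0.027,0.114,-0.03]],"dr":[[-0.131,-0.054,0.033],[-0.262,-0.109,0.065],[-0.394,-0.163,0.098],[-0.394,-0.163,0.098],[-0.394,-0.163,0.098]]}'; python3 - <<'E'
from geo import *
rel(E0-.049*a,RG)
out=np.zeros((480,800,3),np.uint8)
for k,(nm,x,y) in enumerate((("top",150,190),("side",150,190))):
    im,d=cams.get_image(nm);np.save(nm+"1.npy",d);cv2.imwrite(f"pics/{nm}1full.png",im)
    for p in(E0,E0-.03*a): cv2.circle(im,tuple(int(v) for v in proj(nm,p).round()),1,(0,0,255),-1)
    p=sensors.observe()["position"];cv2.circle(im,tuple(int(v) for v in proj(nm,p).round()),1,(0,255,0),-1)
    c=im[y:y+160,x:x+133];out[:,k*400:k*400+399]=cv2.resize(c,(399,480),interpolation=cv2.INTER_CUBIC)
cv2.imwrite("pics/pre.png",out)
E
```

```text
time_s: 2.1
position: [0.5186, 0.1571, 0.2632]
tool_rot: [[0.453, 0.237, 0.86], [-0.11, 0.971, -0.21], [-0.885, 0.0, 0.466]]
ft_force: [-0.6, 0.1, -0.1]
grip_width: 0.0854
t 2.1 translation [0.1286 0.0019 0.0007] dr [-0.005  -0.0042  0.0024] F [-0.55  0.07 -0.12] w 0.0854 q [  9.4  10.9  89.8 -13.   54.1 -61.6] pos [0.5186 0.1571 0.2632]
```

View pics/pre.png

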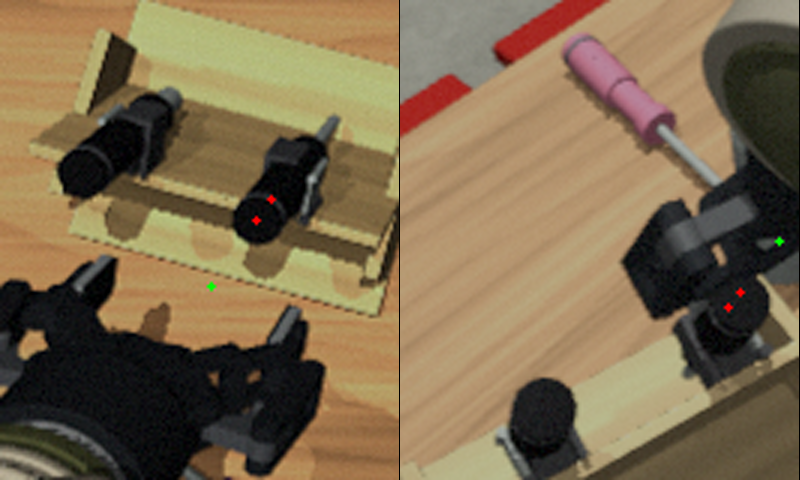

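The pre-grasp picture shows the fingers lined up with the driver. In the top crop the handle end is at (257,222), with the fingertips at (105,262) and (292,313). I'll check the lateral centring with depth in the tool frame.

```bash
python3 - <<'E'
from geo import *
s=sensors.observe();R0=np.array(s["tool_rot"])
for nm in("top","side"):
    C=(cloud(nm,np.load(nm+"1.npy"))-s["position"])@R0*1000
    im=cv2.imread(f"pics/{nm}1full.png");v=cv2.cvtColor(im,cv2.COLOR_BGR2HSV)[...,2]
    x,y,z=C[...,0],C[...,1],C[...,2]
    m=(abs(y)<75)&(abs(z)<25)&(x>-45)&(x<5)
    for lo in range(-45,5,10):
        k=m&(x>=lo)&(x<lo+10);yy=y[k]
        if k.sum():print(nm,"finger x",lo,"y+",np.percentile(yy[yy>0],[2,98]).round(1) if (yy>0).sum()>3 else None,"y-",np.percentile(yy[yy<0],[2,98]).round(1) if (yy<0).sum()>3 else None,k.sum(),"z",np.percentile(z[k],[2,98]).round(1))
    for lo in range(60,150,10):
        k=(x>=lo)&(x<lo+10)&(abs(y)<30)&(abs(z)<22)&(v<75)
        if k.sum()>5:print(nm,"handle x",lo,"y",np.percentile(y[k],[3,97]).round(1),"z",np.percentile(z[k],[3,97]).round(1),k.sum())
E
```

```text
top finger x -45 y+ [42.3 55.9] y- [-56.5 -43.1] 98 z [-2.8 11. ]
top finger x -35 y+ [42.2 55.7] y- [-56.5 -43. ] 112 z [-8.6 11. ]
top finger x -25 y+ [42.1 54.6] y- [-56.2 -43. ] 87 z [-10.1  10.9]
top finger x -15 y+ [42.6 43.1] y- None 7 z [-7.6  7. ]
top handle x 70 y [-9.7 12.7] z [-12.6   9.6] 128
top handle x 80 y [-11.7  13.1] z [-12.7  11.1] 104
top handle x 90 y [-11.7  11. ] z [-0.8 10.8] 43
top handle x 100 y [-12.   10.1] z [-5.7 10.8] 44
top handle x 110 y [-11.4  12. ] z [-2.5 11.6] 45
top handle x 120 y [-11.8  11.5] z [-3.4 11.2] 44
top handle x 130 y [-13.7  16.7] z [-20.9  12.6] 62
top handle x 140 y [-15.1  17.1] z [-20.   13.2] 63
side finger x -45 y+ None y- None 3 z [-12.7  -9. ]
side finger x -35 y+ [44.6 55.1] y- None 16 z [-12.9  -8.6]
side finger x -25 y+ [45.1 55.2] y- None 17 z [-12.8  -8.5]
side finger x -15 y+ None y- None 1 z [-9.2 -9.2]
side handle x 70 y [-5.9 15.9] z [-15.8   2.2] 91
side handle x 80 y [-6.6 18.1] z [-17.7   4.7] 205
side handle x 90 y [ 5.  18.3] z [-18.3   0.8] 30
side handle x 100 y [ 2.3 18.5] z [-18.1   1.4] 35
side handle x 110 y [ 3.2 18.7] z [-18.    2.3] 31
side handle x 120 y [ 4.3 18.5] z [-18.1   4. ] 33
side handle x 130 y [ 0.4 20.2] z [-21.7   7.1] 60
side handle x 140 y [-7.3 20.4] z [-21.4   7.2] 95
```

```bash
python3 -m crank '{"hand":[0,0,0,0,0],"translation":[[0.03,0.001,-0.0015],[0.06,0.001,-0.0015],[0.09,0.001,-0.0015],[0.115,0.001,-0.0015],[0.13,0.001,-0.0015]],"dr":[[0,0,0],[0,0,0],[0,0,0],[0,0,0],[0,0,0]]}' 40 && python3 -m crank '{"hand":[120,120,120,120,120],"translation":[[0,0,0],[0,0,0],[0,0,0],[0,0,0],[0,0,0]],"dr":[[0,0,0],[0,0,0],[0,0,0],[0,0,0],[0,0,0]]}' 40
```

```text
time_s: 2.7
position: [0.5775, 0.1422, 0.1473]
tool_rot: [[0.453, 0.24, 0.858], [-0.112, 0.971, -0.212], [-0.884, 0.001, 0.467]]
ft_force: [-0.5, 0.1, 0.2]
grip_width: 0.0853
time_s: 3.2
position: [0.5769, 0.144, 0.149]
tool_rot: [[0.455, 0.237, 0.858], [-0.11, 0.972, -0.21], [-0.883, 0.001, 0.469]]
ft_force: [0.4, 0.5, -0.9]
grip_width: 0.0453
```

```bash
Z='"translation":[[0,0,0],[0,0,0]],"dr":[[0,0,0],[0,0,0]]'; for i in 1; do python3 -m crank '{"hand":[165,165],"translation":[[0,0,0],[0,0,0]],"dr":[[0,0,0],[0,0,0]]}' 40; python3 -m crank '{"hand":[255,255,255,255],"translation":[[0,0,0],[0,0,0],[0,0,0],[0,0,0]],"dr":[[0,0,0],[0,0,0],[0,0,0],[0,0,0]]}' 40; done
```

```text
time_s: 3.4
position: [0.5769, 0.1439, 0.1484]
tool_rot: [[0.455, 0.237, 0.859], [-0.11, 0.971, -0.21], [-0.884, 0.001, 0.468]]
ft_force: [0.1, 0.2, -0.5]
grip_width: 0.0302
time_s: 3.8
position: [0.577, 0.1439, 0.1485]
tool_rot: [[0.455, 0.237, 0.858], [-0.11, 0.971, -0.21], [-0.884, 0.001, 0.468]]
ft_force: [-3.5, 1.4, 5.2]
grip_width: 0.0268
```

```bash
python3 -m crank '{"hand":[255,255,255,255,255],"translation":[[-0.001,-0.002,0],[-0.001,-0.004,0],[-0.001,-0.006,0],[-0.001,-0.008,0],[-0.001,-0.01,0]],"dr":[[0,0,0],[0,0,0],[0,0,0],[0,0,0],[0,0,0]]}' 50; python3 -c "
from geo import *
s=sensors.observe();print('tool F',s['ft_force']@s['tool_rot'])"
```

```text
time_s: 4.3
position: [0.5745, 0.1351, 0.149]
tool_rot: [[0.455, 0.237, 0.858], [-0.108, 0.972, -0.211], [-0.884, 0.003, 0.468]]
ft_force: [2.6, 10.3, -2.1]
grip_width: 0.0271
tool F [ 1.97141461 10.60087054 -0.9375986 ]
```

```bash
python3 -m crank '{"hand":[255,255,255,255,255],"translation":[[0,-0.003,0],[0,-0.006,0],[0,-0.009,0],[0,-0.012,0],[0,-0.013,0]],"dr":[[0,0,0],[0,0,0],[0,0,0],[0,0,0],[0,0,0]]}'; python3 - <<'E'
from geo import *
s=sensors.observe();print('tool F',s['ft_force']@s['tool_rot'],'M',s['wrist_torque']@s['tool_rot'])
out=np.zeros((480,800,3),np.uint8)
for k,(nm,x,y) in enumerate((("top",170,190),("side",180,220))):
    im,d=cams.get_image(nm);c=im[y:y+160,x:x+133];out[:,k*400:k*400+399]=cv2.resize(c,(399,480),interpolation=cv2.INTER_CUBIC)
cv2.imwrite("pics/roll.png",out)
E
```

```text
time_s: 4.8
position: [0.5727, 0.1221, 0.15]
tool_rot: [[0.459, 0.237, 0.857], [-0.108, 0.972, -0.21], [-0.882, 0.004, 0.471]]
ft_force: [6.8, 6.5, 0.4]
grip_width: 0.0269
tool F [2.06635269 7.91411226 4.61684787] M [ 0.06645394 -0.52579509  1.57967797]
```

View pics/roll.png

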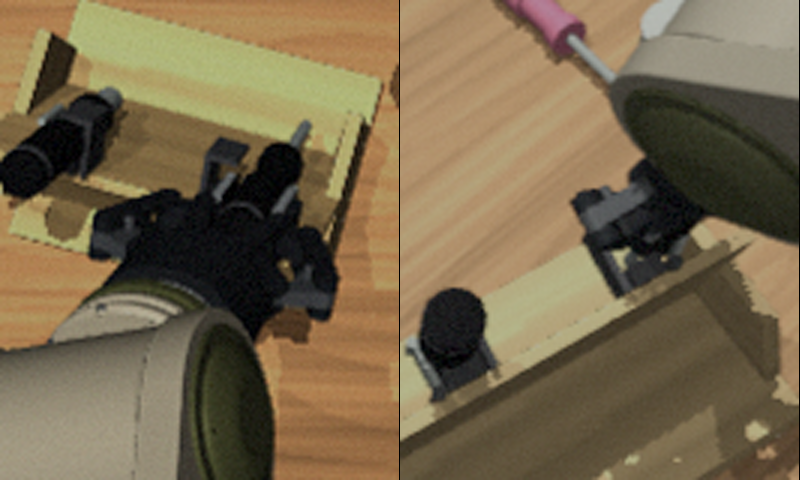

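The roll picture shows the driver shank at top crop (300,130), clear to the right of the fixed hook at (225,155). I'll lift it square off the board now.

```bash
python3 -m crank '{"hand":[255,255,255,255,255],"translation":[[0,-0.001,0.003],[0,-0.001,0.006],[0,-0.001,0.01],[0,-0.001,0.015],[0,-0.001,0.02]],"dr":[[0,0,0],[0,0,0],[0,0,0],[0,0,0],[0,0,0]]}'; python3 - <<'E'
from geo import *
s=sensors.observe();print('tool F',s['ft_force']@s['tool_rot'],'M',s['wrist_torque']@s['tool_rot'])
E
```

```text
time_s: 5.4
position: [0.5884, 0.1161, 0.1584]
tool_rot: [[0.454, 0.237, 0.859], [-0.11, 0.971, -0.21], [-0.884, 0.001, 0.468]]
ft_force: [-0.6, -1.0, -0.5]
grip_width: 0.0267
tool F [ 0.31900817 -1.13860354 -0.56071081] M [-0.03211802  0.41626304 -0.00258785]
```

```bash
python3 -m crank '{"hand":[255,255,255,255,255],"translation":[[0,0,0.015],[0,0,0.03],[-0.035,0,0.05],[-0.07,0,0.068],[-0.115,0,0.092]],"dr":[[0,0,0],[0,0,0],[0,0,0],[0,0,0],[0,0,0]]}' && python3 - <<'E'
from geo import *
# rotate upright: tool x -> straight down, keep yaw; TCP target
RU=np.c_[-zz,ry,rx]
rel(np.array([.58,.08,.30]),RU)
E
```

```text
time_s: 5.9
position: [0.6136, 0.1091, 0.3012]
tool_rot: [[0.449, 0.238, 0.861], [-0.111, 0.971, -0.21], [-0.887, -0.001, 0.462]]
ft_force: [1.9, 0.1, -1.2]
grip_width: 0.0268
t 5.9 translation [-0.0108 -0.0363 -0.0234] dr [-0.0057  0.4806  0.0027] F [ 1.89  0.08 -1.16] w 0.0268 q [  2.3  16.9  75.   -8.4  61.8 -71.7] pos [0.6136 0.1091 0.3012]
```

```bash
python3 -m crank '{"hand":[255,255,255,255,255],"translation":[[-0.002,-0.007,-0.005],[-0.004,-0.014,-0.01],[-0.007,-0.021,-0.015],[-0.011,-0.03,-0.02],[-0.011,-0.036,-0.023]],"dr":[[0,0.12,0],[0,0.24,0],[0,0.36,0],[0,0.48,0],[0,0.48,0]]}' && python3 - <<'E'
from geo import *
RU=np.c_[-zz,ry,rx]
# above slot just beyond hole (jig x=-9), average jig estimate, top weighted
jy=np.radians(-14.2);jx=np.array([np.cos(jy),np.sin(jy),0])
J=np.array([.6057,-.2012,0]);H=J-.009*jx;print("hole",H)
rel(H+[0,0,.30],RU)
E
```

```text
time_s: 6.4
position: [0.5823, 0.0792, 0.2997]
tool_rot: [[0.003, 0.239, 0.971], [-0.001, 0.971, -0.239], [-1.0, -0.0, 0.003]]
ft_force: [-0.2, 0.1, -2.9]
grip_width: 0.027
hole [ 0.59697499 -0.19899223  0.        ]
t 6.4 translation [-0.     -0.2666  0.0807] dr [-0.0074  0.0031  0.0002] F [-0.23  0.07 -2.93] w 0.027 q [ -3.8  23.6  60.2  -0.   95.9 -80. ] pos [0.5823 0.0792 0.2997]
```

```bash
python3 -m crank '{"hand":[255,255,255,255,255],"translation":[[0,-0.03,0.01],[0,-0.07,0.02],[0,-0.11,0.033],[0,-0.15,0.045],[0,-0.18,0.055]],"dr":[[0,0,0],[0,0,0],[0,0,0],[0,0,0],[0,0,0]]}' && python3 -m crank '{"hand":[255,255,255,255,255],"translation":[[0,-0.03,0.01],[0,-0.06,0.018],[0,-0.08,0.024],[0,-0.087,0.026],[0,-0.087,0.026]],"dr":[[-0.007,0.003,0],[-0.007,0.003,0],[-0.007,0.003,0],[-0.007,0.003,0],[-0.007,0.003,0]]}' && python3 - <<'E'
from geo import *
s=sensors.observe();print(s["position"])
out=np.zeros((480,800,3),np.uint8)
for k,(nm,x,y) in enumerate((("top",350,150),("side",310,110))):
    im,d=cams.get_image(nm);cv2.imwrite(f"pics/{nm}2full.png",im);np.save(nm+"2.npy",d);c=im[y:y+160,x:x+133];out[:,k*400:k*400+399]=cv2.resize(c,(399,480),interpolation=cv2.INTER_CUBIC)
cv2.imwrite("pics/over.png",out)
E
```

```text
time_s: 6.9
position: [0.5915, -0.1094, 0.3007]
tool_rot: [[0.008, 0.238, 0.971], [-0.003, 0.971, -0.238], [-1.0, -0.001, 0.008]]
ft_force: [-0.4, 0.1, -1.7]
grip_width: 0.0267
time_s: 7.4
position: [0.5967, -0.198, 0.301]
tool_rot: [[0.004, 0.231, 0.973], [-0.0, 0.973, -0.231], [-1.0, 0.001, 0.004]]
ft_force: [0.1, 0.3, -1.0]
grip_width: 0.027
[ 0.59670517 -0.19795741  0.30103315]
```

View pics/over.png

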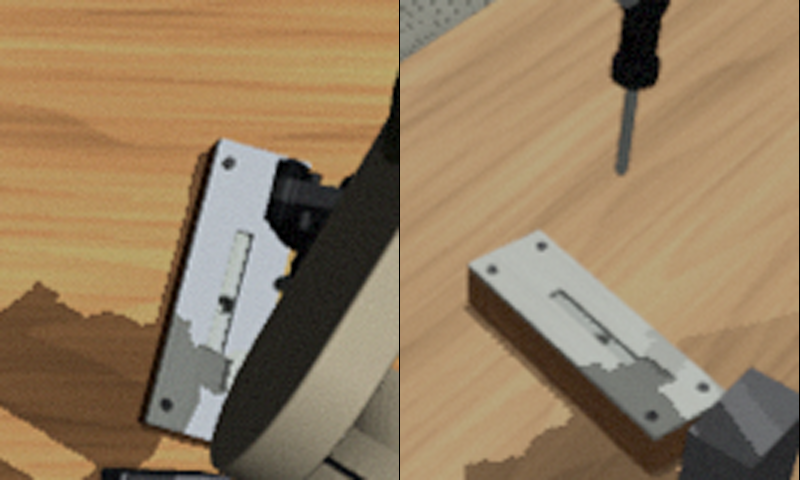

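The driver hangs over the jig with its tip at side crop (621,172). The hole shows at top crop (227,302) and side crop (604,338). Now I'll check the shank's tilt and tip against the nominal.

```bash
python3 - <<'E'
from geo import *
s=sensors.observe();im=cv2.imread("pics/side2full.png");d=np.load("side2.npy")
C=cloud("side",d);p0=np.array(s["position"])
m=(np.linalg.norm(C[...,:2]-p0[:2],axis=-1)<.05)&(C[...,2]>.14)&(C[...,2]<.30)
v,u=np.nonzero(m);print(m.sum(),u.min(),u.max(),v.min(),v.max())
for r in range(v.min(),v.max()+1,5):
    k=v==r
    if k.any():
        uc=u[k].mean();P=C[r,u[k]].mean(0)
        # where a vertical line through TCP would be at that row
        zs=np.linspace(.1,.35,500);q=proj("side",np.c_[np.full(500,p0[0]),np.full(500,p0[1]),zs]);i=np.argmin(abs(q[:,1]-r))
        print(r,k.sum(),round(uc,2),"vertical line u",q[i,0].round(2),"z",zs[i].round(4),"cloud-TCP mm",((P-p0)*1000).round(1))
print("nominal tip px",proj("side",p0-[0,0,.127]))
E
```

```text
546 378 399 108 168
108 2 378.5 vertical line u 390.93 z 0.2959 cloud-TCP mm [12.2 18.2 -1.8]
113 15 391.0 vertical line u 390.31 z 0.2869 cloud-TCP mm [-7.7 10.6 -6.5]
118 14 389.5 vertical line u 389.67 z 0.2774 cloud-TCP mm [ -5.3   9.3 -17.5]
123 12 389.25 vertical line u 389.01 z 0.2673 cloud-TCP mm [ -5.7   8.8 -27.1]
128 15 388.0 vertical line u 388.39 z 0.2578 cloud-TCP mm [ -3.9   7.7 -38.1]
133 16 387.5 vertical line u 387.75 z 0.2478 cloud-TCP mm [ -5.3   9.5 -46.5]
138 13 388.0 vertical line u 387.09 z 0.2373 cloud-TCP mm [ -8.6  11.5 -54. ]
143 5 386.0 vertical line u 386.47 z 0.2273 cloud-TCP mm [ -2.5   5.6 -70.2]
148 4 385.5 vertical line u 385.84 z 0.2167 cloud-TCP mm [ -2.1   4.6 -81.3]
153 4 384.75 vertical line u 385.18 z 0.2057 cloud-TCP mm [ -1.2   3.5 -93.1]
158 5 384.0 vertical line u 384.54 z 0.1947 cloud-TCP mm [  -1.3    4.1 -103.6]
163 4 383.5 vertical line u 383.91 z 0.1837 cloud-TCP mm [  -2.     4.7 -114. ]
168 3 383.0 vertical line u 383.26 z 0.1721 cloud-TCP mm [  -2.3    4.7 -125.1]
nominal tip px [383.38817156 167.05397189]
```

```bash
python3 -m crank '{"hand":[255,255,255,255,255],"translation":[[0,-0.0014,-0.0103],[0.03,-0.0014,-0.0103],[0.07,-0.0014,-0.0103],[0.105,-0.0014,-0.0103],[0.12,-0.0014,-0.0103]],"dr":[[0,0,0],[0,0,0],[0,0,0],[0,0,0],[0,0,0]]}' && python3 -m crank '{"hand":[255,255,255],"translation":[[0,0,0],[0.003,0,0],[0.005,0,0]],"dr":[[0,0,0],[0,0,0],[0,0,0]]}' && python3 - <<'E'
from geo import *
s=sensors.observe();print(s["position"],s["ft_force"])
out=np.zeros((480,800,3),np.uint8)
for k,(nm,x,y) in enumerate((("top",380,190),("side",330,160))):
    im,d=cams.get_image(nm);cv2.imwrite(f"pics/{nm}3full.png",im);np.save(nm+"3.npy",d);c=im[y:y+96,x:x+80];out[:,k*400:k*400+400]=cv2.resize(c,(400,480),interpolation=cv2.INTER_CUBIC)
cv2.imwrite("pics/low.png",out)
E
```

```text
time_s: 8.0
position: [0.5859, -0.1946, 0.1781]
tool_rot: [[-0.001, 0.229, 0.974], [0.002, 0.973, -0.229], [-1.0, 0.002, -0.001]]
ft_force: [0.2, 0.0, -1.8]
grip_width: 0.0267
time_s: 8.3
position: [0.5875, -0.1965, 0.1777]
tool_rot: [[0.006, 0.23, 0.973], [-0.001, 0.973, -0.23], [-1.0, -0.0, 0.006]]
ft_force: [0.1, 0.9, -1.5]
grip_width: 0.0266
[ 0.58750853 -0.19653973  0.1776786 ] [ 0.07280014  0.85183722 -1.47759673]
```

View pics/low.png

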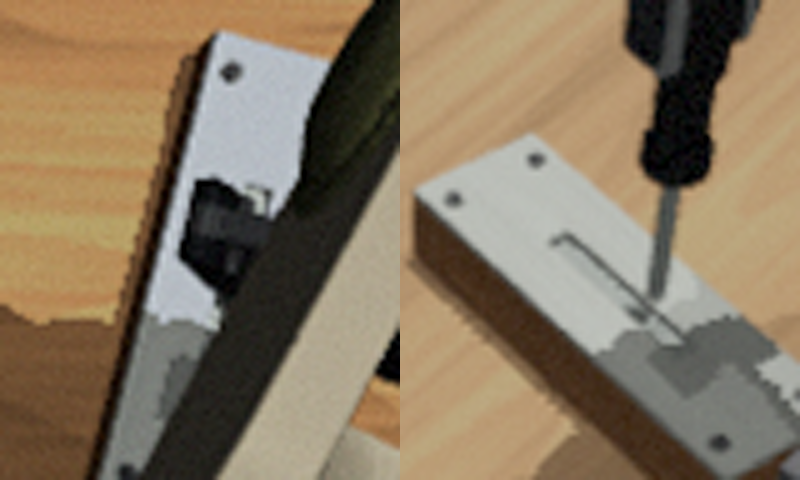

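```bash
python3 - <<'E'
from geo import *
s=sensors.observe();p=np.array(s["position"]);print(p)
jy_=np.radians(-14.2);jx=np.array([np.cos(jy_),np.sin(jy_)]);jyv=np.array([-jx[1],jx[0]])
im=cv2.imread("pics/side3full.png");g=cv2.cvtColor(im,cv2.COLOR_BGR2GRAY)
print(g[196:228,374:390])
b=np.zeros(3)
tip=onplane("side",381,219.6,p[2]-.127)
print("tip via side",tip,"bias vs TCP",tip-p)
for z in(.034,.0385):
    h=onplane("side",377.4,223.3,z);d=(tip-h)[:2];print("tip-hole along jig x,y at z",z,d@jx,d@jyv)
J=np.array([.6045,-.1979]);d=tip[:2]-J;print("tip-J(side) ",d@jx,d@jyv)
E
```

```text
[ 0.58716926 -0.19668125  0.17712929]
[[160 158 161 164 162 147 111  74  33  16   8  18  11  14  42  79]
 [157 161 162 162 159 157 158 135  79  47  41  51  84  97 109 148]
 [162 164 161 160 156 158 159 146 106  75  73  86 141 161 160 164]
 [163 161 157 158 157 161 162 138  91  77  78  91 142 159 163 162]
 [162 157 157 157 159 161 161 130  81  80  80 100 143 163 164 166]
 [166 157 157 159 162 163 165 131  79  80  82 123 154 166 166 166]
 [179 164 161 161 164 166 163 120  70  78  81 119 154 164 167 167]
 [186 181 170 165 165 165 151 110  76  84  79 123 157 167 167 169]
 [187 188 183 172 167 165 149 107  75  81  86 147 167 168 167 168]
 [185 187 189 183 174 163 143 104  78  80  95 148 167 168 167 168]
 [186 183 189 187 185 173 139  92  78  78  95 150 168 167 168 167]
 [190 186 185 186 188 185 143  82  79  82 113 155 166 168 165 166]
 [188 189 187 186 187 187 149  86  80  78 125 159 168 164 167 166]
 [188 189 187 186 187 185 144  73  83  80 132 159 168 166 166 167]
 [189 187 189 188 188 182 139  77  81  80 146 169 165 166 166 167]
 [187 189 187 188 188 173 122  80  83  86 157 175 169 165
[... 699 characters left out ...]
98 100  99 124 163 173 170 169 172 171 172 172]
 [189 170 128  92  76 110 146 126  91 142 167 170 169 170 171 171]
 [189 189 172 135 109 132 163 141 114  99 140 161 166 170 161 160]
 [183 179 178 165 151 155 156 154 153 128  94 120 158 160 126  97]
 [152 122 122 120 128 118 133 153 155 156 135  93 122 116  91  95]
 [122 120 122 122 126 121 115 144 157 163 163 134  94  84  89  94]]
tip via side [ 0.5856109  -0.19432318  0.05012929] bias vs TCP [-0.00155836  0.00235807 -0.127     ]
tip-hole along jig x,y at z 0.034 -0.007721839287494352 -0.0008986785681208136
tip-hole along jig x,y at z 0.0385 -0.004463530612942475 -0.004155935389361548
tip-J(side)  -0.019189367239937746 -0.0011661057181622018
```

```bash
python3 -m crank '{"hand":[255,255,255,255,255],"translation":[[0.002,0,0],[0.004,0,0],[0.006,0,0],[0.008,0,0],[0.008,0,0]],"dr":[[0,0,0],[0,0,0],[0,0,0],[0,0,0],[0,0,0]]}'; python3 -m crank '{"hand":[255,255,255,255],"translation":[[0.001,0,0],[0.002,0,0],[0.003,0,0],[0.003,0,0]],"dr":[[0,0,0],[0,0,0],[0,0,0],[0,0,0]]}'
```

```text
time_s: 8.9
position: [0.5868, -0.1968, 0.1679]
tool_rot: [[0.003, 0.23, 0.973], [0.0, 0.973, -0.23], [-1.0, 0.001, 0.003]]
ft_force: [0.5, -0.2, -2.3]
grip_width: 0.0267
time_s: 9.3
position: [0.5869, -0.1968, 0.1651]
tool_rot: [[0.003, 0.23, 0.973], [0.0, 0.973, -0.23], [-1.0, 0.001, 0.003]]
ft_force: [0.2, 0.2, -1.7]
grip_width: 0.0265
```

```bash
python3 -m crank '{"hand":[255,255,255],"translation":[[0.001,0,0],[0.002,0,0],[0.002,0,0]],"dr":[[0,0,0],[0,0,0],[0,0,0]]}'; python3 -m crank '{"hand":[255,255],"translation":[[0.001,0,0],[0.001,0,0]],"dr":[[0,0,0],[0,0,0]]}';python3 -m crank '{"hand":[255,255],"translation":[[0.001,0,0],[0.001,0,0]],"dr":[[0,0,0],[0,0,0]]}'
```

```text
time_s: 9.6
position: [0.5869, -0.1968, 0.1631]
tool_rot: [[0.003, 0.23, 0.973], [0.0, 0.973, -0.23], [-1.0, 0.001, 0.003]]
ft_force: [0.5, -0.0, -1.6]
grip_width: 0.0267
time_s: 9.8
position: [0.5869, -0.1968, 0.1622]
tool_rot: [[0.003, 0.23, 0.973], [-0.0, 0.973, -0.23], [-1.0, 0.001, 0.003]]
ft_force: [-0.9, -0.5, -1.4]
grip_width: 0.0269
time_s: 10.0
position: [0.5869, -0.1968, 0.1612]
tool_rot: [[0.003, 0.23, 0.973], [-0.0, 0.973, -0.23], [-1.0, 0.001, 0.003]]
ft_force: [0.2, 0.6, -1.3]
grip_width: 0.0269
```

```bash
for k in 1; do python3 -m crank '{"hand":[255,255],"translation":[[0.001,0,0],[0.001,0,0]],"dr":[[0,0,0],[0,0,0]]}' | grep -E "pos|ft"; python3 -m crank '{"hand":[255,255],"translation":[[0.001,0,0],[0.001,0,0]],"dr":[[0,0,0],[0,0,0]]}'| grep -E "pos|ft";python3 -m crank '{"hand":[255,255],"translation":[[0.001,0,0],[0.001,0,0]],"dr":[[0,0,0],[0,0,0]]}'| grep -E "pos|ft"; done
```

```text
position: [0.5869, -0.1968, 0.1602]
ft_force: [-0.1, -0.0, -2.3]
position: [0.5869, -0.1968, 0.1592]
ft_force: [-0.1, 0.2, -1.3]
position: [0.5871, -0.1968, 0.1587]
ft_force: [-0.5, -0.4, 0.4]
```

Contact came at TCP z = 0.1587, so the tip is about 125 mm below it, which matches the slot floor. Next I'll press lightly and slide towards the hole.

```bash
python3 -m crank '{"hand":[255,255,255,255,255],"translation":[[0.001,0,0],[0.001,0,0.0015],[0.001,0,0.003],[0.001,0,0.0045],[0.001,0,0.006]],"dr":[[0,0,0],[0,0,0],[0,0,0],[0,0,0],[0,0,0]]}'|grep -E "pos|ft"; python3 -m crank '{"hand":[255,255,255],"translation":[[0,0,0.001],[0,0,0.002],[0,0,0.002]],"dr":[[0,0,0],[0,0,0],[0,0,0]]}'|grep -E "pos|ft"
```

```text
position: [0.5923, -0.198, 0.1582]
ft_force: [-3.1, 1.7, 7.1]
position: [0.5943, -0.1984, 0.1581]
ft_force: [-4.5, 1.4, 6.9]
```

```bash
python3 -m crank '{"hand":[255,255,255],"translation":[[-0.0003,0,0.001],[-0.0003,0,0.002],[-0.0003,0,0.002]],"dr":[[0,0,0],[0,0,0],[0,0,0]]}'|grep -E "pos|ft"; python3 -m crank '{"hand":[255,255,255],"translation":[[0,0,0.001],[0,0,0.002],[0,0,0.002]],"dr":[[0,0,0],[0,0,0],[0,0,0]]}'|grep -E "pos|ft"
```

```text
position: [0.5965, -0.1989, 0.1579]
ft_force: [-3.1, 2.1, 6.0]
position: [0.5986, -0.1994, 0.1578]
ft_force: [-3.4, 1.5, 5.5]
```

```bash
python3 -m crank '{"hand":[255,255,255],"translation":[[0,0,0.001],[0,0,0.002],[0,0,0.002]],"dr":[[0,0,0],[0,0,0],[0,0,0]]}'|grep -E "pos|ft"; python3 -m crank '{"hand":[255,255,255],"translation":[[0,0,0.001],[0,0,0.002],[0,0,0.002]],"dr":[[0,0,0],[0,0,0],[0,0,0]]}'|grep -E "pos|ft"; python3 -c "
from geo import *
s=sensors.observe();print(s['time_s'],s['wrist_torque'],s['tool_rot'])"
```

```text
position: [0.6007, -0.2, 0.1576]
ft_force: [-3.5, 1.7, 4.8]
position: [0.6025, -0.2005, 0.1575]
ft_force: [-2.8, 0.9, 4.2]
12.6 [0.51232915 0.94583145 0.04496239] [[ 3.16727091e-03  2.30360637e-01  9.73100172e-01]
 [-4.72577726e-05  9.73105087e-01 -2.30361647e-01]
 [-9.99994983e-01  6.83631194e-04  3.09297376e-03]]
```

```bash
python3 - <<'E'
from geo import *
s=sensors.observe();p=np.array(s["position"])
im,d=cams.get_image("side");cv2.imwrite("pics/side4full.png",im)
c=cv2.resize(im[150:246,330:430],(800,768),interpolation=cv2.INTER_CUBIC)[:600]
cv2.imwrite("pics/slide.png",c)
g=cv2.cvtColor(im,cv2.COLOR_BGR2GRAY)
for r in range(186,230,3):
    row=g[r,370:400].astype(float);k=np.nonzero(row<115)[0]+370
    zs=np.linspace(.0,.3,3000);q=proj("side",np.c_[np.full(3000,p[0]),np.full(3000,p[1]),zs]);i=np.argmin(abs(q[:,1]-r))
    print(r,k.min() if len(k) else 0,k.max() if len(k) else 0,"vert u",q[i,0].round(2),zs[i].round(4))
E
```

```text
186 376 387 vert u 379.44 0.1238
189 376 387 vert u 379.07 0.1163
192 374 387 vert u 378.7 0.1088
195 374 388 vert u 378.32 0.1011
198 374 388 vert u 377.95 0.0934
201 377 386 vert u 377.57 0.0855
204 379 382 vert u 377.2 0.0776
207 379 382 vert u 376.82 0.0695
210 379 382 vert u 376.44 0.0614
213 370 382 vert u 376.07 0.0532
216 374 381 vert u 375.69 0.0448
219 377 393 vert u 375.32 0.0364
222 375 397 vert u 374.94 0.0278
225 373 397 vert u 374.57 0.0192
228 372 395 vert u 374.19 0.0104
```

View pics/slide.png

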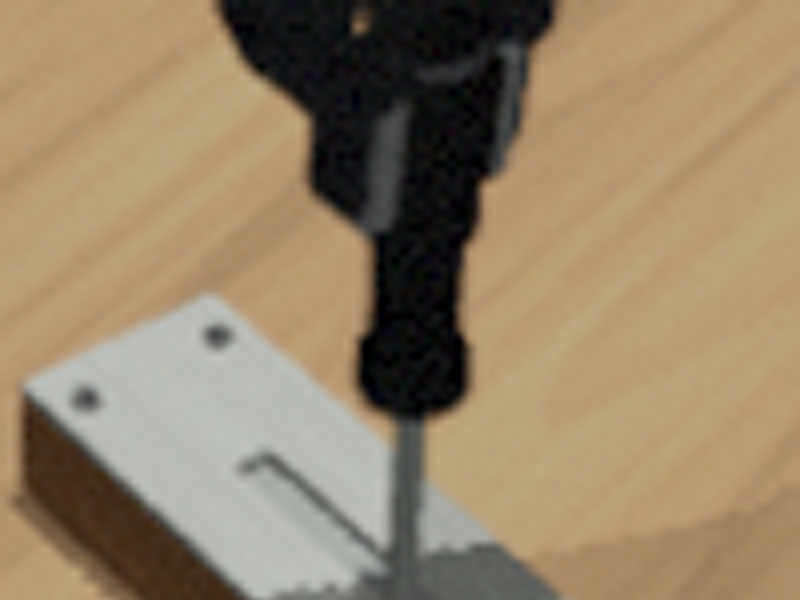

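The side view shows the shank at px (380.5,207), while the vertical through the TCP is at u = 377. The tip stuck and the driver pivoted about 7.5° in the grip. I'll lift it, grip harder, tilt the gripper to bring the driver upright, then retry with a lighter press.

```bash
python3 -m crank '{"hand":[255,255,255,255,255],"translation":[[-0.004,0,0],[-0.01,0,0],[-0.014,0,0],[-0.014,0,-0.005],[-0.014,0,-0.011]],"dr":[[0,0,0],[0,0,0],[0,0,0],[0,-0.06,0],[0,-0.131,0]]}' 110; python3 -m crank '{"hand":[255,255,255],"translation":[[0,0,0],[0,0,0],[0,0,0]],"dr":[[0,0,0],[0,0,0],[0,0,0]]}'; cat > axis.py <<'E'
from geo import *
s=sensors.observe();p=np.array(s["position"]);Rt=np.array(s["tool_rot"]);G=p-.019*Rt[:,0]
import sys
im,d=cams.get_image("side");cv2.imwrite("pics/"+sys.argv[1]+".png",im)
g=cv2.cvtColor(im,cv2.COLOR_BGR2GRAY)
zs=np.linspace(0,.3,3000);q=proj("side",np.c_[np.full(3000,G[0]),np.full(3000,G[1]),zs])
print("t",s["time_s"],"G",G.round(4),"F",s["ft_force"].round(1))
for r in range(150,226,3):
    i=np.argmin(abs(q[:,1]-r));u0=int(q[i,0])
    row=g[r,u0-12:u0+14].astype(float);k=np.nonzero(row<118)[0]+u0-12
    if len(k): print(r,k.min(),k.max(),"mid",(k.min()+k.max())/2,"vert u",q[i,0].round(2),"z",zs[i].round(4))
E
python3 axis.py s5
```

```text
time_s: 13.15
position: [0.5924, -0.1983, 0.1719]
tool_rot: [[0.134, 0.23, 0.964], [-0.032, 0.973, -0.228], [-0.99, 0.0, 0.138]]
ft_force: [0.2, 0.1, -1.6]
grip_width: 0.0261
time_s: 13.45
position: [0.5924, -0.1983, 0.1718]
tool_rot: [[0.13, 0.23, 0.964], [-0.03, 0.973, -0.228], [-0.991, 0.0, 0.134]]
ft_force: [-0.6, 0.1, -1.1]
grip_width: 0.0257
t 13.45 G [ 0.59   -0.1977  0.1907] F [-0.6  0.1 -1.1]
150 377 402 mid 389.5 vert u 389.34 z 0.215
153 376 401 mid 388.5 vert u 388.93 z 0.2086
156 376 401 mid 388.5 vert u 388.53 z 0.2021
159 376 401 mid 388.5 vert u 388.13 z 0.1955
162 375 400 mid 387.5 vert u 387.72 z 0.1888
165 375 398 mid 386.5 vert u 387.32 z 0.1821
168 374 397 mid 385.5 vert u 386.91 z 0.1753
171 374 394 mid 384.0 vert u 386.51 z 0.1684
174 378 393 mid 385.5 vert u 386.1 z 0.1614
177 380 392 mid 386.0 vert u 385.7 z 0.1544
180 379 391 mid 385.0 vert u 385.3 z 0.1472
183 378 390 mid 384.0 vert u 384.89 z 0.14
186 377 389 mid 383.0 vert u 384.49 z 0.1327
189 376 390 mid 383.0 vert u 384.08 z 0.1253
192 376 390 mid 383.0 vert u 383.68 z 0.1178
195 377 389 mid 383.0 vert u 383.28 z 0.1103
198 380 385 mid 382.5 vert u 382.87 z 0.1026
201 380 382 mid 381.0 vert u 382.47 z 0.0949
204 379 382 mid 380.5 vert u 382.06 z 0.0871
207 379 381 mid 380.0 vert u 381.66 z 0.0792
210 378 381 mid 379.5 vert u 381.26 z 0.0712
213 370 380 mid 375.0 vert u 380.85 z 0.063
216 374 379 mid 376.5 vert u 380.44 z 0.0548
219 377 378 mid 377.5 vert u 380.04 z 0.0465
222 376 381 mid 378.5 vert u 379.64 z 0.0381
225 377 392 mid 384.5 vert u 379.23 z 0.0296
```

```bash
python3 -m crank '{"hand":[255,255,255,255],"translation":[[0,0,0],[0.004,0,-0.0005],[0.008,0,-0.001],[0.01,0,-0.001]],"dr":[[0,0.03,0],[0,0.03,0],[0,0.03,0],[0,0.03,0]]}' 110|grep -E "pos|ft";python3 -m crank '{"hand":[255,255,255],"translation":[[0.001,0,0],[0.0015,0,0],[0.0015,0,0]],"dr":[[0,0,0],[0,0,0],[0,0,0]]}'|grep -E "pos|ft"; python3 -m crank '{"hand":[255,255],"translation":[[0.0005,0,0],[0.001,0,0]],"dr":[[0,0,0],[0,0,0]]}'|grep -E "pos|ft"; python3 axis.py s6
```

```text
position: [0.592, -0.1979, 0.1607]
ft_force: [-0.2, -0.6, -1.7]
position: [0.5923, -0.1981, 0.1601]
ft_force: [-0.3, 0.6, -1.4]
position: [0.5924, -0.1981, 0.1592]
ft_force: [-0.6, -0.5, -1.6]
t 14.4 G [ 0.5905 -0.1976  0.1781] F [-0.6 -0.5 -1.6]
150 377 402 mid 389.5 vert u 389.05 z 0.2148
153 376 401 mid 388.5 vert u 388.65 z 0.2083
156 376 401 mid 388.5 vert u 388.24 z 0.2018
159 375 400 mid 387.5 vert u 387.84 z 0.1952
162 375 400 mid 387.5 vert u 387.44 z 0.1886
165 375 399 mid 387.0 vert u 387.04 z 0.1818
168 374 398 mid 386.0 vert u 386.63 z 0.175
171 374 397 mid 385.5 vert u 386.23 z 0.1681
174 373 396 mid 384.5 vert u 385.83 z 0.1612
177 374 393 mid 383.5 vert u 385.43 z 0.1541
180 378 392 mid 385.0 vert u 385.03 z 0.1469
183 379 391 mid 385.0 vert u 384.62 z 0.1397
186 378 390 mid 384.0 vert u 384.22 z 0.1324
189 378 389 mid 383.5 vert u 383.82 z 0.125
192 377 389 mid 383.0 vert u 383.42 z 0.1176
195 376 390 mid 383.0 vert u 383.01 z 0.11
198 376 389 mid 382.5 vert u 382.61 z 0.1024
201 377 388 mid 382.5 vert u 382.21 z 0.0946
204 380 383 mid 381.5 vert u 381.8 z 0.0868
207 380 382 mid 381.0 vert u 381.4 z 0.0789
210 379 382 mid 380.5 vert u 381.0 z 0.0709
213 370 381 mid 375.5 vert u 380.59 z 0.0627
216 374 381 mid 377.5 vert u 380.19 z 0.0545
219 377 380 mid 378.5 vert u 379.79 z 0.0462
222 376 381 mid 378.5 vert u 379.39 z 0.0378
225 377 391 mid 384.0 vert u 378.99 z 0.0293
```

```bash
python3 -m crank '{"hand":[255,255],"translation":[[0.0005,0,0],[0.0008,0,0]],"dr":[[0,0,0],[0,0,0]]}'|grep -E "pos|ft"; python3 -m crank '{"hand":[255,255],"translation":[[0.0004,0,0],[0.0005,0,0]],"dr":[[0,0,0],[0,0,0]]}'|grep -E "pos|ft"; python3 -m crank '{"hand":[255,255],"translation":[[0.0004,0,0],[0.0004,0,0]],"dr":[[0,0,0],[0,0,0]]}'|grep -E "pos|ft"
```

```text
position: [0.5926, -0.1982, 0.1587]
ft_force: [0.1, 0.5, 2.4]
position: [0.5928, -0.1982, 0.1585]
ft_force: [-1.3, 0.3, 5.6]
position: [0.5929, -0.1982, 0.1584]
ft_force: [-1.7, 0.6, 6.4]
```

```bash
python3 -m crank '{"hand":[255,255,255],"translation":[[-0.0005,0,0],[-0.0004,0,0.001],[-0.0003,0,0.002]],"dr":[[0,0,0],[0,0,0],[0,0,0]]}'|grep -E "pos|ft"; python3 -m crank '{"hand":[255,255,255],"translation":[[0.0001,0,0.001],[0.0002,0,0.002],[0.0003,0,0.003]],"dr":[[0,0,0],[0,0,0],[0,0,0]]}'; python3 axis.py s7 | awk 'NR==1||($1>=201&&$1<=212)'
```

```text
position: [0.5942, -0.1985, 0.1584]
ft_force: [-3.2, 1.0, 7.4]
time_s: 15.65
position: [0.5963, -0.199, 0.1582]
tool_rot: [[0.098, 0.23, 0.968], [-0.023, 0.973, -0.229], [-0.995, 0.001, 0.101]]
ft_force: [-7.8, 1.4, 10.2]
grip_width: 0.0258
t 15.65 G [ 0.5944 -0.1986  0.1772] F [-7.8  1.4 10.2]
201 376 387 mid 381.5 vert u 380.69 z 0.0917
204 379 382 mid 380.5 vert u 380.29 z 0.0838
207 379 382 mid 380.5 vert u 379.9 z 0.0759
210 367 381 mid 374.0 vert u 379.51 z 0.0678
```

```bash
python3 -m crank '{"hand":[255,255,255,255,255],"translation":[[-0.0025,0,0],[-0.0025,0,0.001],[-0.0023,0,0.0024],[-0.0023,0,0.0024],[-0.0023,0,0.0024]],"dr":[[0,0,0],[0,0,0],[0,0,0],[0,0,0],[0,0,0]]}'|grep -E "pos|ft"; python3 axis.py s8 | awk 'NR==1||($1>=183&&$1<=222)'; python3 -m crank '{"hand":[255,255,255,255,255],"translation":[[0.0005,0,0],[0.001,0,0],[0.0015,0,0],[0.002,0,0],[0.002,0,0]],"dr":[[0,0,0],[0,0,0],[0,0,0],[0,0,0],[0,0,0]]}'|grep -E "pos|ft"
```

```text
position: [0.5995, -0.1998, 0.1602]
ft_force: [0.5, 0.5, -2.2]
t 16.2 G [ 0.5976 -0.1993  0.1791] F [ 0.5  0.5 -2.2]
183 376 387 mid 381.5 vert u 381.77 z 0.1347
186 376 387 mid 381.5 vert u 381.38 z 0.1274
189 375 386 mid 380.5 vert u 380.99 z 0.1199
192 373 387 mid 380.0 vert u 380.61 z 0.1124
195 373 387 mid 380.0 vert u 380.22 z 0.1048
198 374 386 mid 380.0 vert u 379.84 z 0.0971
201 378 383 mid 380.5 vert u 379.45 z 0.0893
204 378 380 mid 379.0 vert u 379.06 z 0.0814
207 377 380 mid 378.5 vert u 378.68 z 0.0734
210 367 379 mid 373.0 vert u 378.29 z 0.0653
213 370 379 mid 374.5 vert u 377.9 z 0.0571
216 374 378 mid 376.0 vert u 377.52 z 0.0488
219 375 378 mid 376.5 vert u 377.13 z 0.0404
222 375 389 mid 382.0 vert u 376.75 z 0.032
position: [0.5997, -0.1998, 0.1584]
ft_force: [0.0, -0.5, -1.8]
```

```bash
python3 -m crank '{"hand":[255,255,255],"translation":[[0.0005,0,0],[0.001,0,0],[0.001,0,0]],"dr":[[0,0,0],[0,0,0],[0,0,0]]}'|grep -E "pos|ft"; python3 -m crank '{"hand":[255,255,255],"translation":[[0.0005,0,0],[0.001,0,0],[0.001,0,0]],"dr":[[0,0,0],[0,0,0],[0,0,0]]}'|grep -E "pos|ft"
```

```text
position: [0.5998, -0.1998, 0.1574]
ft_force: [0.1, -0.2, -1.2]
position: [0.5999, -0.1999, 0.1564]
ft_force: [-0.6, 0.6, -2.3]
```

The tip is already below the floor level with no contact, so it is in the hole. I'll go on straight down.

```bash
python3 -m crank '{"hand":[255,255,255,255,255],"translation":[[0.001,0,-0.0002],[0.002,0,-0.0003],[0.003,0,-0.0004],[0.004,0,-0.0005],[0.004,0,-0.0005]],"dr":[[0,0,0],[0,0,0],[0,0,0],[0,0,0],[0,0,0]]}'|grep -E "pos|ft"; python3 -m crank '{"hand":[255,255,255,255,255],"translation":[[0.001,0,-0.0001],[0.002,0,-0.0002],[0.003,0,-0.0003],[0.004,0,-0.0004],[0.004,0,-0.0004]],"dr":[[0,0,0],[0,0,0],[0,0,0],[0,0,0],[0,0,0]]}'|grep -E "pos|ft"
```

```text
position: [0.5998, -0.1998, 0.1523]
ft_force: [-0.0, -0.4, -1.6]
position: [0.5998, -0.1998, 0.1483]
ft_force: [0.0, -0.4, -1.6]
```

```bash
python3 -m crank '{"hand":[255,255,255,255,255],"translation":[[0.0015,0,-0.0002],[0.003,0,-0.0003],[0.0045,0,-0.0005],[0.006,0,-0.0006],[0.006,0,-0.0006]],"dr":[[0,0,0],[0,0,0],[0,0,0],[0,0,0],[0,0,0]]}'|grep -E "pos|ft"; python3 -m crank '{"hand":[255,255,255,255],"translation":[[0.001,0,-0.0001],[0.002,0,-0.0002],[0.003,0,-0.0003],[0.004,0,-0.0004]],"dr":[[0,0,0],[0,0,0],[0,0,0],[0,0,0]]}'|grep -E "pos|ft"; python3 -m crank '{"hand":[255,255,255],"translation":[[0.0007,0,-0.0001],[0.0014,0,-0.0001],[0.0014,0,-0.0001]],"dr":[[0,0,0],[0,0,0],[0,0,0]]}'|grep -E "pos|ft"
```

```text
position: [0.5998, -0.1998, 0.1421]
ft_force: [0.6, -0.3, -2.8]
position: [0.5999, -0.1999, 0.1383]
ft_force: [-0.5, -0.2, -0.7]
position: [0.5999, -0.1998, 0.137]
ft_force: [-0.7, 0.5, -0.5]
```

```bash
python3 -m crank '{"hand":[255,255,255],"translation":[[0.0004,0,0],[0.0008,0,-0.0001],[0.0008,0,-0.0001]],"dr":[[0,0,0],[0,0,0],[0,0,0]]}'|grep -E "pos|ft";  python3 -m crank '{"hand":[255,255,255],"translation":[[0.0004,0,0],[0.0006,0,0],[0.0006,0,0]],"dr":[[0,0,0],[0,0,0],[0,0,0]]}'|grep -E "pos|ft"; python3 axis.py s9 | awk 'NR==1||($1>=183&&$1<=222)'
```

```text
position: [0.6001, -0.1999, 0.1367]
ft_force: [-1.3, 0.8, 2.7]
position: [0.6003, -0.2, 0.1365]
ft_force: [-1.6, 0.9, 6.3]
t 20.15 G [ 0.5983 -0.1995  0.1554] F [-1.6  0.9  6.3]
183 369 389 mid 379.0 vert u 381.48 z 0.1342
186 372 388 mid 380.0 vert u 381.1 z 0.1268
189 375 388 mid 381.5 vert u 380.71 z 0.1194
192 375 386 mid 380.5 vert u 380.33 z 0.1119
195 375 385 mid 380.0 vert u 379.94 z 0.1042
198 374 385 mid 379.5 vert u 379.56 z 0.0965
201 373 386 mid 379.5 vert u 379.17 z 0.0887
204 372 385 mid 378.5 vert u 378.79 z 0.0808
207 373 384 mid 378.5 vert u 378.41 z 0.0728
210 367 379 mid 373.0 vert u 378.02 z 0.0647
213 370 378 mid 374.0 vert u 377.64 z 0.0565
216 374 378 mid 376.0 vert u 377.25 z 0.0482
219 375 389 mid 382.0 vert u 376.87 z 0.0398
222 374 389 mid 381.5 vert u 376.48 z 0.0313
```

Bottomed at TCP z = 0.1367, which is 22 mm below the floor contact. I'll relax the press and open the fingers.

```bash
python3 -m crank '{"hand":[255,255,255],"translation":[[-0.0004,0,0],[-0.0008,0,0.0001],[-0.0008,0,0.0001]],"dr":[[0,0,0],[0,0,0],[0,0,0]]}' 30|grep -E "pos|ft"; python3 -m crank '{"hand":[185,170,150,150,150],"translation":[[0,0,0],[0,0,0],[0,0,0],[0,0,0],[0,0,0]],"dr":[[0,0,0],[0,0,0],[0,0,0],[0,0,0],[0,0,0]]}' 20; python3 -m crank '{"hand":[100,50,0,0,0],"translation":[[0,0,0],[0,0,0],[0,0,0],[0,0,0],[0,0,0]],"dr":[[0,0,0],[0,0,0],[0,0,0],[0,0,0],[0,0,0]]}' 20; python3 - <<'E'
from geo import *
im,d=cams.get_image("side");cv2.imwrite("pics/s10.png",im)
cv2.imwrite("pics/rel.png",cv2.resize(im[120:260,320:440],(480,560),interpolation=cv2.INTER_CUBIC))
E
```

```text
position: [0.6001, -0.1999, 0.1366]
ft_force: [-1.1, 0.9, 4.4]
time_s: 21.0
position: [0.5999, -0.1999, 0.1362]
tool_rot: [[0.101, 0.23, 0.968], [-0.023, 0.973, -0.229], [-0.995, 0.001, 0.104]]
ft_force: [0.7, 0.5, 0.2]
grip_width: 0.0348
time_s: 21.5
position: [0.6, -0.1999, 0.1364]
tool_rot: [[0.102, 0.23, 0.968], [-0.023, 0.973, -0.229], [-0.995, 0.001, 0.104]]
ft_force: [-0.4, 0.2, -0.4]
grip_width: 0.0857
```

View pics/rel.png

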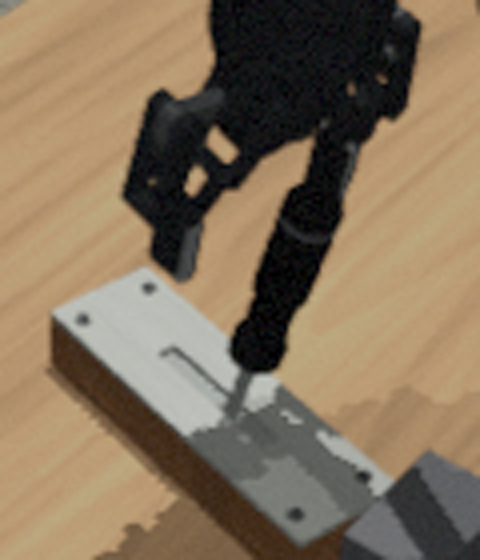

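The released picture shows the driver leaning towards the right finger, with the bolster at crop (258,345) and the grip ring at (305,228). I'll measure the lean before retreating.

```bash
python3 - <<'E'
from geo import *
im,d=cams.get_image("side");C=cloud("side",d)+np.array([.0012,-.0018,.0015])
s=sensors.observe();p=np.array(s["position"]);Rt=np.array(s["tool_rot"])
for nm,(u,v),r in(("bolster",(384.5,206),.014),("waist",(389.5,193),.011),("ring",(396,177),.014),("shank",(380.8,217.5),.004)):
    q=np.median(C[int(round(v))-1:int(round(v))+2,int(round(u))-1:int(round(u))+2].reshape(-1,3),axis=0)
    o,w=ray("side",u,v);w[2]=0;c=q+r*w/np.linalg.norm(w)
    b=np.array([.598,-.1994,.012]);l=c-b;print(nm,c.round(4),"len",np.linalg.norm(l).round(4),"lean deg tool y,z",np.degrees(np.arctan2(l@Rt[:,1],l[2])).round(1),np.degrees(np.arctan2(l[:2]@[.97,-.24],l[2])).round(1))
E
```

```text
bolster [ 0.5869 -0.2013  0.0981] len 0.0869 lean deg tool y,z -2.9 -6.9
waist [ 0.5758 -0.1963  0.1372] len 0.1272 lean deg tool y,z -0.9 -10.1
ring [ 0.5694 -0.1986  0.1794] len 0.1698 lean deg tool y,z -1.9 -9.5
shank [ 0.5948 -0.2134  0.0392] len 0.0308 lean deg tool y,z -27.8 0.6
```

The driver leans about 10° along the slot, which is just the hole's play (8 mm shank in an 11 mm hole). It is clear of both fingers. I'll retreat along the fingers.

```bash
python3 -m crank '{"hand":[0,0,0,0,0],"translation":[[-0.01,0,0],[-0.03,0,0],[-0.06,0,0],[-0.1,0,0],[-0.14,0,0]],"dr":[[0,0,0],[0,0,0],[0,0,0],[0,0,0],[0,0,0]]}'|grep -E "pos|ft"; python3 -m crank '{"hand":[0,0,0,0,0],"translation":[[-0.01,0.03,-0.03],[-0.02,0.06,-0.07],[-0.02,0.09,-0.11],[-0.02,0.12,-0.15],[-0.02,0.12,-0.15]],"dr":[[0,0,0],[0,0,0],[0,0,0],[0,0,0],[0,0,0]]}'|grep -E "pos|ft"; python3 - <<'E'
from geo import *
out=np.zeros((480,800,3),np.uint8)
for k,nm in enumerate(("side","top")):
    im,d=cams.get_image(nm);cv2.imwrite(f"pics/{nm}F.png",im);np.save(nm+"F.npy",d)
    c=im[170:290,330:430] if nm=="side" else im[90:410,150:470]
    out[:,k*400:k*400+400]=cv2.resize(c,(400,480) if nm=="side" else (400,400),interpolation=cv2.INTER_CUBIC) if nm=="side" else np.vstack([cv2.resize(c,(400,400)),np.zeros((80,400,3),np.uint8)])
cv2.imwrite("pics/final.png",out)
E
```

```text
position: [0.5853, -0.1964, 0.2778]
ft_force: [-0.1, 0.4, -0.4]
position: [0.4626, -0.0412, 0.2809]
ft_force: [0.4, 0.2, 0.8]
```

View pics/final.png

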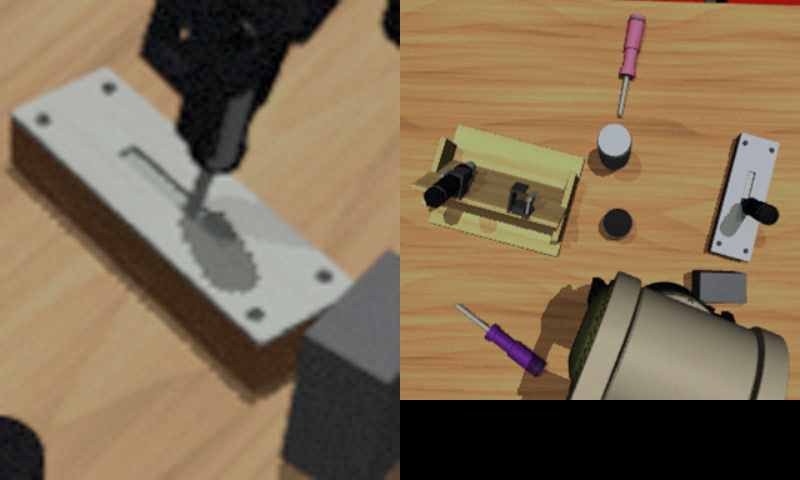

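```bash
python3 - <<'E'
from geo import *
im=cv2.imread("pics/topF.png");C=cloud("top",np.load("topF.npy"))
v=cv2.cvtColor(im,cv2.COLOR_BGR2HSV)[...,2]
m=(v<75)&(C[...,2]>.15)&(C[...,2]<.22)&(abs(C[...,0]-.59)<.1)&(abs(C[...,1]+.21)<.08)
p=C[m];print(m.sum(),p.mean(0),p.max(0),p.min(0))
e=p[p[:,2]>.172];c=e.mean(0)-[0,0,0];b=np.array([.598,-.1994,.012]);l=c-b
print(len(e),c,"lean",np.degrees(np.arctan2(np.hypot(*l[:2]),l[2])),"dir",l[:2],"len",np.linalg.norm(l))
a0=cv2.imread("pics/top0.png").astype(int);f=im.astype(int)
for nm,(y0,y1,x0,x1) in dict(stubby=(215,262,160,215),can=(185,222,306,338),jar=(255,285,310,338),tape=(312,350,305,345),case=(303,336,380,430)).items():
    print(nm,abs(a0-f)[y0:y1,x0:x1].mean().round(2))
print(sensors.observe()["time_s"])
E
```

```text
274 [ 0.56956383 -0.19638086  0.17922618] [ 0.58633179 -0.1860681   0.1893287 ] [ 0.5549553  -0.21175005  0.15074287]
218 [ 0.56780854 -0.19786971  0.18381263] lean 9.978981934856504 dir [-0.03019146  0.00153029] len 0.17445184895112661
stubby 4.15
can 4.52
jar 3.8
tape 46.82
case 6.79
22.7
```

```bash
python3 -c "
from rig import env
print(env.close_job())"
```

```text
the job is handed in; nothing more can be done
None
```

The driver is out of the right clip and standing fully down in the screw hole, and I handed the job in at about 23 s. It leans about 10° from vertical.

- **Getting it out:** I gripped it from the handle end, rolled it about 22 mm sideways past the sprung jaw (about 11 N at most), then lifted it square off the board.
- **Finding the screw:** I touched the slot floor with the tip and tried to slide along it. The tip stuck, and the driver pivoted about 7.5° in the grip. I lifted, straightened it and gripped harder. A second slide stuck too, with about 13 N on the wrist, so I hopped about 2.4 mm further with the tip just clear of the floor. From there the tip went down into the hole.
- **Depth:** It bottomed 22 mm below where the tip had touched the floor, which matches the hole's depth.
- **The lean:** The 10° is along the slot towards the bit case. It comes from the play of the 8 mm shank in the 11 mm hole, so the driver rests on the rim.
- **Surroundings:** The stubby tool, can, jar and case look unchanged in the top view. The tape roll was hidden under the arm there, so I could not confirm it, though nothing came near it. The gripper was open and well clear, at 0.28 m height.

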